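Set the marking pins on the sandal-sole jig

TASK

On the jig that holds the teal sandal sole, press down the red heel pin, then the blue toe pin, then the white ball pin, in that order, lightly with your fingertips, each well past half way (the pins stay down). Leave its yellow waist pin and all the pins of the other jig up, and do not pick up or shift the soles or anything else on the bench.

Things in the scene. Friction and masses are not known exactly. Their poses are not given: they have to be found in the camera images.
- jig_teal: Fixed marking jig with the teal sole: base plate 300 x 130 x 12 mm; a steel bar 22 mm wide (top at 67 mm) runs lengthwise over the sole; on it a row of four push pins in brass sleeves (18 mm across, top at 77 mm): red heel at x -83 mm, yellow waist at x -29 mm, white ball at x 25 mm, blue toe at x 79 mm. Origin: underside centre; x along the row, heel to toe, within 0.8 rad of world x; z up. Either side of the table.
- sole_teal: Loose teal sandal sole, 227 x 82 x 14 mm, lying flat in jig_teal under the bridge bar (between locating pegs). Origin: underside, x towards the toe. It stays where it is.
- teal_heel_cap (a point): Centre of the top face of the red heel pin's round cap on jig_teal (22 mm across, 7 mm thick; neighbouring pins 54 mm apart). Top face 102 mm above the table when the pin is fully up, 90 mm when fully down; the cap is cushioned on the pin by a spring, 2.5 N/mm, 5 mm of give; it moves with the pin.
- teal_heel (a joint): How far the red heel pin of jig_teal has been pushed down, m: 0 up, 0.012 at its stop. Friction about 3 N (so the sprung cap gives about 1.2 mm first), no return spring: it stays where it is left. It starts within 1.5 mm of up. It counts as pressed beyond half way (0.006); 0.009 to 0.012 is ideal.
- teal_waist_cap (a point): Centre of the top face of the yellow waist pin's round cap on jig_teal (22 mm across, 7 mm thick; neighbouring pins 54 mm apart). Top face 102 mm above the table when the pin is fully up, 90 mm when fully down; the cap is cushioned on the pin by a spring, 2.5 N/mm, 5 mm of give; it moves with the pin.
- teal_waist (a joint): How far the yellow waist pin of jig_teal has been pushed down, m: 0 up, 0.012 at its stop. Friction about 3 N (so the sprung cap gives about 1.2 mm first), no return spring: it stays where it is left. It starts within 1.5 mm of up. To be left up.
- teal_ball_cap (a point): Centre of the top face of the white ball pin's round cap on jig_teal (22 mm across, 7 mm thick; neighbouring pins 54 mm apart). Top face 102 mm above the table when the pin is fully up, 90 mm when fully down; the cap is cushioned on the pin by a spring, 2.5 N/mm, 5 mm of give; it moves with the pin.
- teal_ball (a joint): How far the white ball pin of jig_teal has been pushed down, m: 0 up, 0.012 at its stop. Friction about 3 N (so the sprung cap gives about 1.2 mm first), no return spring: it stays where it is left. It starts within 1.5 mm of up. It counts as pressed beyond half way (0.006); 0.009 to 0.012 is ideal.
- teal_toe_cap (a point): Centre of the top face of the blue toe pin's round cap on jig_teal (22 mm across, 7 mm thick; neighbouring pins 54 mm apart). Top face 102 mm above the table when the pin is fully up, 90 mm when fully down; the cap is cushioned on the pin by a spring, 2.5 N/mm, 5 mm of give; it moves with the pin.
- teal_toe (a joint): How far the blue toe pin of jig_teal has been pushed down, m: 0 up, 0.012 at its stop. Friction about 3 N (so the sprung cap gives about 1.2 mm first), no return spring: it stays where it is left. It starts within 1.5 mm of up. It counts as pressed beyond half way (0.006); 0.009 to 0.012 is ideal.
- jig_black: Fixed marking jig with the black sole: base plate 300 x 130 x 12 mm; a steel bar 22 mm wide (top at 67 mm) runs lengthwise over the sole; on it a row of four push pins in brass sleeves (18 mm across, top at 77 mm): red heel at x -83 mm, yellow waist at x -29 mm, white ball at x 25 mm, blue toe at x 79 mm. Origin: underside centre; x along the row, heel to toe, within 0.8 rad of world x; z up. Either side of the table.
- sole_black: Loose black sandal sole, 227 x 82 x 14 mm, lying flat in jig_black under the bridge bar (between locating pegs). Origin: underside, x towards the toe. It stays where it is.
- black_heel (a joint): How far the red heel pin of jig_black has been pushed down, m: 0 up, 0.012 at its stop. Friction about 3 N (so the sprung cap gives about 1.2 mm first), no return spring: it stays where it is left. It starts within 1.5 mm of up. To be left up.
- black_waist (a joint): How far the yellow waist pin of jig_black has been pushed down, m: 0 up, 0.012 at its stop. Friction about 3 N (so the sprung cap gives about 1.2 mm first), no return spring: it stays where it is left. It starts within 1.5 mm of up. To be left up.
- black_ball (a joint): How far the white ball pin of jig_black has been pushed down, m: 0 up, 0.012 at its stop. Friction about 3 N (so the sprung cap gives about 1.2 mm first), no return spring: it stays where it is left. It starts within 1.5 mm of up. To be left up.
- black_toe (a joint): How far the blue toe pin of jig_black has been pushed down, m: 0 up, 0.012 at its stop. Friction about 3 N (so the sprung cap gives about 1.2 mm first), no return spring: it stays where it is left. It starts within 1.5 mm of up. To be left up.
- hammer: Loose hammer lying on the table; handle towards its -x. Not part of the job.
- spool: Loose yellow spool standing between the jigs, 38 mm across, 52 mm high; origin under its centre. Not part of the job.
- cement_jar: Loose closed jar, 72 mm across, 85 mm high; origin under its centre. Not part of the job.
- last: Loose green plastic shoe last, about 230 x 82 x 70 mm; origin at its underside. Not part of the job.
- heel_block: Loose round wooden heel block, 62 mm across, 45 mm high; origin under its centre. Not part of the job.
- tape_roll: Loose orange roll, 90 mm across, 25 mm high; origin under its centre. Not part of the job.
Not all that is in view belongs to the job. Of the things like the sole_teal, leave any that is purple; of the rest the smaller one is meant.

How it is judged:
By the outcome, as a careful person would: the job done as asked, in the order asked, and still so for the second after the job is handed in, with the robot touching nothing.
It also fails if it takes over 45 s, if anything falls off the work surface, if the arm or the gripper's body presses on something with over 40 N, if the wrist force passes 120 N, or if a joint passes its speed limit or range.

ROBOT

A 6-joint arm with a two-finger parallel gripper is mounted at the origin on the work surface. World frame = base frame: x ahead of the robot, y to its left, z up, the work surface at z = 0. Lengths are in m, angles in rad, forces in N, time in s.
With the tool pointing down it reaches from about 0.375 to 0.975 m from the base axis. Payload 3.8 kg.
Tool frame: the origin (TCP) lies midway between the tips of the shut fingers; the grasp point (between the pads) lies 19 mm behind it; z points along the fingers, y is the direction in which the jaws open and shut (so a half turn about z gives the same grasp; the last joint's range is limited). The gripper opens to 85 mm and grips with 20 to 120 N. Pads are 22 mm wide; open, the fingers measure 114 mm over their backs; the gripper's body (76 mm by 85 mm) begins 54 mm behind the grasp point. The pads swing forward as they close: fully open they stand 13 mm farther back than shut.
Start: joints at [1.26, 0.264, 1.604, -0, 1.274, -0.037], TCP at [0.183, 0.65, 0.231] pointing down, gripper open.
Joint ranges: [-2.63, 2.63], [-0.94, 2.18], [0.31, 2.57], [-1.31, 4.45], [0, 2.66], [-2.55, 2.55]. Speed limits (rad/s): [2.57, 2.57, 3.14, 3.14, 3.14, 3.14].

INTERFACE

Orientations are given as a rotation vector (axis times angle).
In Python, from workcell import bot gives the robot as it stands. The module is installed in compiled form; this text tells all that it offers.
- The arm moves only by the tool move_arm, never from a script. Its argument "steps" is a list of rows, each a list of 5 numbers: the shift along the tool's x, y, z in mm, then the turn about the tool's z in degrees, then the opening in per cent of the stroke, from 0 (shut) to 100 (fully open). In form: [[tx, ty, tz, turn, claw], ...]. A call has 1 to 20 rows; each row is the pose to reach, as a shift and turn from the pose commanded when the call began, along the tool's axes at that moment; what a row does not reach only later rows make up. A row lasts 1/10 s, in which the tool goes at most 50 mm and 8.59 degrees, less where a joint would pass 70% of its speed; a pose out of reach is approached as far as the arm can. A call with a gripper value outside its range is refused whole. The fingers move at their own pace and stop on an object; "newtons" is the grip in N (left out, the last holds). Time passes only in rows, so rows that repeat a pose let the fingers close. It gives the time, the measured TCP pose, the force and the opening at its end, in the units of the state.
- bot.read_state(): the state, without advancing time (a new reading comes with each control period).
- bot.read_camera(name): name is "side" or "top"; returns a dict with "pixels" (480x640x3 uint8, red, green, blue), "depth" (480x640 float32, m along the optical axis (not along the pixel's ray), 0 where there is no reading), "fovy" (degrees; the focal length in pixels is half the picture's height over the tangent of half this angle, whatever the lens; pixels are square), "cx", "cy" (the principal point, pixels), "k1" (the pictures are not rectified: a ray, as slopes to the right and down, at radius r is drawn at 1 + k1 r^2 times it, then the intrinsics apply), "xyz" and "attitude" of the camera in the world. Camera axes: x right, y up, looking along -z (the intrinsics and any distortion apply to the point x, -y, -z); pixel columns grow to the right and rows downward; lengths in m; the calibration is good to about 2 mm. A picture is of the moment at which its call begins.
- bot.finish_job(): hands the job in, once; it reports no verdict.
The state is a dict: "time": time; "q": joint angles; "joint_vel": joint speeds; "joint_torque": joint torques, N m; "tool_pos": TCP position; "tcp_rot": TCP orientation; "wrist_force": force on the tool from outside, world axes, zero at the start; "torque": the same for the moment, N m; "width": opening from 0.0 (shut) to 1.0 (fully open).
Only numpy, scipy, OpenCV 4.12 (cv2) and the standard library are available. Lean on these libraries where they do the work, as an engineer would, in place of code of your own. Each camera call takes 0.05 s, during which the arm holds its last target.

## Working session

There is one attempt and no reset: what is moved stays moved. The work goes in short steps, Python scripts to look and compute and a tool call to move; the robot and the scene stay as the last step left them, time stands still between calls to the robot, and variables do not carry over. Pictures are saved under pics/ and viewed, and the job is handed in when it is done.

Besides the shell and the picture viewer there is one more tool, called after "Call:" as name(argument=value, ...) on one line, values as JSON. move_arm: Moves the arm, as the interface text tells. Its arguments: {"type":"object","properties":{"steps":{"type":"array","items":{"type":"array","items":{"type":"number"}}},"newtons":{"type":"number"}},"required":["steps"]}

```bash
mkdir -p pics; cat > h.py <<'E'
import numpy as np,cv2,pickle
from workcell import bot
from scipy.spatial.transform import Rotation as R
def grab(n,f):
    c=bot.read_camera(n); pickle.dump(c,open(f'{n}.pkl','wb')); cv2.imwrite(f'pics/{f}.png',c['pixels'][...,::-1]); return c
def att(c):
    a=np.array(c['attitude'])
    return a if a.shape==(3,3) else (R.from_rotvec(a).as_matrix() if a.size==3 else None)
def world(c,u,v,d=None,z=None):
    f=240/np.tan(np.radians(c['fovy'])/2)
    x,y=(u-c['cx'])/f,(v-c['cy'])/f
    a,b=x,y
    for _ in range(20):
        s=1+c['k1']*(a*a+b*b); a,b=x/s,y/s
    r=att(c)@np.array([a,-b,-1.]); p=np.array(c['xyz'])
    if z is not None: d=(z-p[2])/r[2]
    return p+d*r
E
python3 - <<'E'
from h import *
for n in('top','side'):
    c=grab(n,n+'0'); print({k:v for k,v in c.items() if k not in('pixels','depth')})
print(bot.read_state())
E
```

```text
{'fovy': 47.97858912478195, 'cx': 316.241894904238, 'cy': 238.7710476981093, 'k1': -0.08637707056696732, 'xyz': array([0.40836818, 0.03247879, 1.63323992]), 'attitude': array([ 0.05400179, -0.04976363, -1.55253148])}
{'fovy': 43.69219944008289, 'cx': 311.0766443982022, 'cy': 238.1271653777563, 'k1': -0.0694721240100991, 'xyz': array([ 0.08668204, -0.85707185,  1.2494664 ]), 'attitude': array([ 0.68776205, -0.16508543, -0.43890195])}
{'time': 0.1, 'q': array([ 1.26011980e+00,  2.64657978e-01,  1.60526165e+00,  7.42821581e-06,
        1.27373516e+00, -3.68891573e-02]), 'joint_vel': array([-1.03424814e-03, -6.84940852e-04, -2.25403003e-03,  1.12955890e-04,
       -8.76241520e-05,  2.07687566e-04]), 'joint_torque': array([ 1.90278522e-03, -5.16699994e+01, -3.68591380e+01, -4.80451297e-05,
        6.15867626e-03,  3.53964504e-05]), 'tool_pos': array([0.18228968, 0.64921016, 0.23008684]), 'tcp_rot': array([-0.42867578, -3.11183983,  0.00318811]), 'wrist_force': array([-0.37196878,  0.29010293, -0.33800765]), 'torque': array([-0.03175365, -0.01493308,  0.00654833]), 'width': 1.004125272709788}
```

View pics/top0.png

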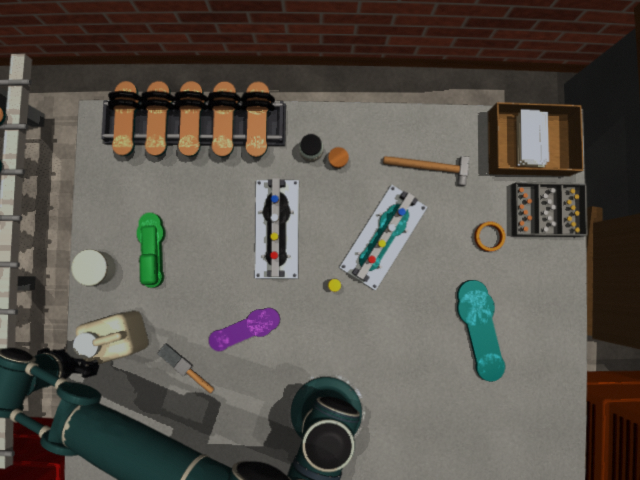

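View pics/side0.png

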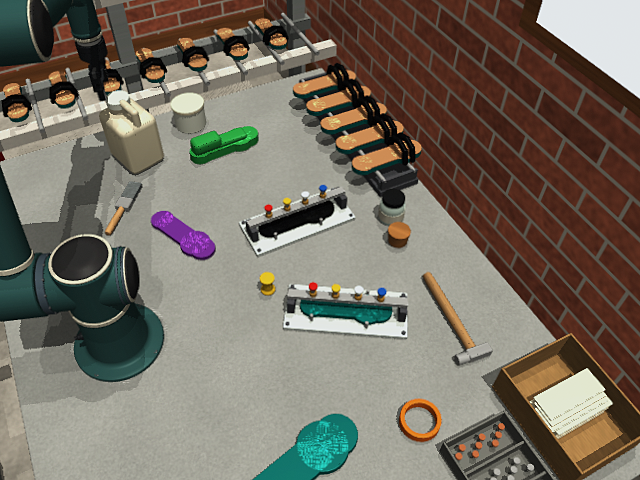

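The teal jig is on the robot's right: around (383,237) in the top view and (347,310) in the side view. The larger loose teal sole and the purple one are decoys. I'll enlarge the pins.

```bash
python3 - <<'E'
import pickle,cv2
for n,(x,y,w,h) in dict(top=(335,180,100,75*1.5),side=(280,270,140,80)).items():
    im=pickle.load(open(n+'.pkl','rb'))['pixels'][...,::-1]
    y=int(y);h=int(h)
    s=5
    cv2.imwrite(f'pics/{n}c.png',cv2.resize(im[y:y+h,x:x+w],None,fx=s,fy=s,interpolation=cv2.INTER_CUBIC))
E
```

```text
(no output)
```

View pics/topc.png

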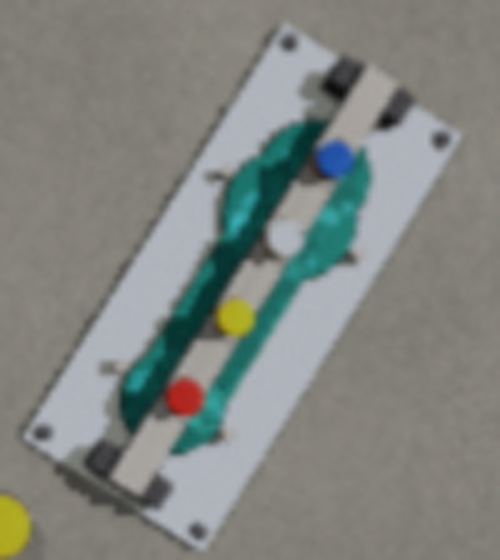

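View pics/sidec.png

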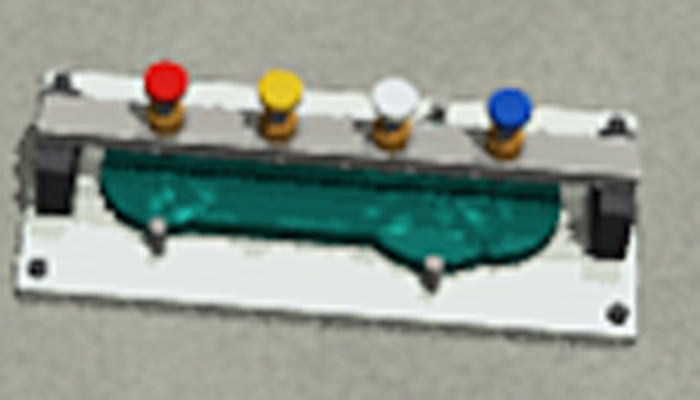

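```bash
cat > m.py <<'E'
from h import *
T=pickle.load(open('top.pkl','rb'));S=pickle.load(open('side.pkl','rb'))
def full(p,o): return (p[0]+.5)/5-.5+o[0],(p[1]+.5)/5-.5+o[1]
t=[full(p,(335,180)) for p in [(184,396),(235,317),(286,237),(335,158)]]
s=[full(p,(280,270)) for p in [(165,79),(279,88),(394,96),(510,105)]]
P=[np.array([world(c,*p,z=.102) for p in q]) for c,q in((T,t),(S,s))]
for a in P: print(a.round(4)); 
d=P[0];print('spacing',np.linalg.norm(np.diff(P[0],axis=0),axis=1),np.linalg.norm(np.diff(P[1],axis=0),axis=1))
M=(P[0]+P[1])/2
off=np.array([-83,-29,25,79])/1e3
for Q in (*P,M):
    c=Q.mean(0)[:2]; e=(off-off.mean()); v=(e[:,None]*(Q[:,:2]-c)).sum(0); th=np.arctan2(v[1],v[0])
    print('c',c,'yaw',th, (c+e[:,None]*np.array([np.cos(th),np.sin(th)])).round(4).tolist())
st=bot.read_state(); print(R.from_rotvec(st['tcp_rot']).as_matrix().round(4))
for n,c,q in(('T',T,t),('S',S,s)):
    for u,v in q: print(n,world(c,u,v,d=float(c['depth'][int(round(v)),int(round(u))])).round(4))
E
python3 m.py
```

```text
[[ 0.4556 -0.1202  0.102 ]
 [ 0.5011 -0.1487  0.102 ]
 [ 0.5473 -0.1775  0.102 ]
 [ 0.5932 -0.2053  0.102 ]]
[[ 0.4595 -0.1227  0.102 ]
 [ 0.5053 -0.151   0.102 ]
 [ 0.5515 -0.1789  0.102 ]
 [ 0.5978 -0.2074  0.102 ]]
spacing [0.05369983 0.05444618 0.05364324] [0.05377049 0.05402067 0.05435981]
c [ 0.52430754 -0.1629021 ] yaw -0.55412065150536 [[0.4554, -0.1203], [0.5013, -0.1487], [0.5473, -0.1771], [0.5932, -0.2055]]
c [ 0.52852385 -0.1650043 ] yaw -0.5488894062639873 [[0.4594, -0.1227], [0.5055, -0.1509], [0.5516, -0.1791], [0.5976, -0.2073]]
c [ 0.5264157 -0.1639532] yaw -0.551503420858015 [[0.4574, -0.1215], [0.5034, -0.1498], [0.5494, -0.1781], [0.5954, -0.2064]]
[[-9.628e-01  2.704e-01 -6.000e-04]
 [ 2.704e-01  9.628e-01 -2.000e-03]
 [ 1.000e-04 -2.100e-03 -1.000e+00]]
T [ 0.4556 -0.1199  0.1041]
T [ 0.5009 -0.1483  0.1054]
T [ 0.5473 -0.1775  0.1019]
T [ 0.5926 -0.2045  0.1072]
S [ 0.4606 -0.1205  0.0986]
S [ 0.5054 -0.1508  0.1016]
S [ 0.5509 -0.1797  0.1035]
S [ 0.5967 -0.2088  0.1044]
```

Call:
move_arm(steps=[[-338,-217,0,0,0],[-338,-217,0,0,0],[-338,-217,0,0,0],[-338,-217,0,0,0],[-338,-217,0,0,0],[-338,-217,0,0,0],[-338,-217,0,0,0],[-338,-217,0,0,0],[-338,-217,0,0,0],[-472,-669,0,0,0],[-472,-669,0,0,0],[-472,-669,0,0,0],[-472,-669,0,0,0],[-472,-669,0,0,0],[-472,-669,0,0,0],[-472,-669,0,0,0],[-472,-669,0,0,0],[-472,-669,0,0,0],[-472,-669,0,0,0],[-472,-669,0,0,0]])

```text
time: 2.1
tool_pos: [0.4558, -0.1239, 0.231]
tcp_rot: [-0.435, -3.111, 0.001]
wrist_force: [-0.2, -0.5, -0.2]
width: -0.002
```

Call:
move_arm(steps=[[0,0,40,0,0],[0,0,75,0,0],[0,0,110,0,0],[0,0,110,0,0],[0,0,110,0,0],[0,0,110,0,0]])

```text
time: 2.7
tool_pos: [0.4578, -0.1216, 0.1234]
tcp_rot: [0.427, 3.109, -0.001]
wrist_force: [0.5, 0.3, -0.2]
width: 0.001
```

```bash
python3 - <<'E'
from h import *
for n,(x,y,w,h) in dict(top=(330,180,110,110),side=(270,220,150,110)).items():
    c=grab(n,n+'1');im=c['pixels'][...,::-1]
    cv2.imwrite(f'pics/{n}1c.png',cv2.resize(im[y:y+h,x:x+w],None,fx=5,fy=5,interpolation=cv2.INTER_CUBIC))
for i in range(1):
    s=bot.read_state(); print(s['tool_pos'],s['wrist_force'],s['q'])
E
```

```text
[ 0.45793967 -0.12202581  0.1237011 ] [-0.39818781 -0.73078546  0.45306606] [-3.13070100e-01 -2.57309649e-02  2.13637874e+00  1.42030355e-04
  1.02669834e+00 -1.61066889e+00]
```

View pics/side1c.png

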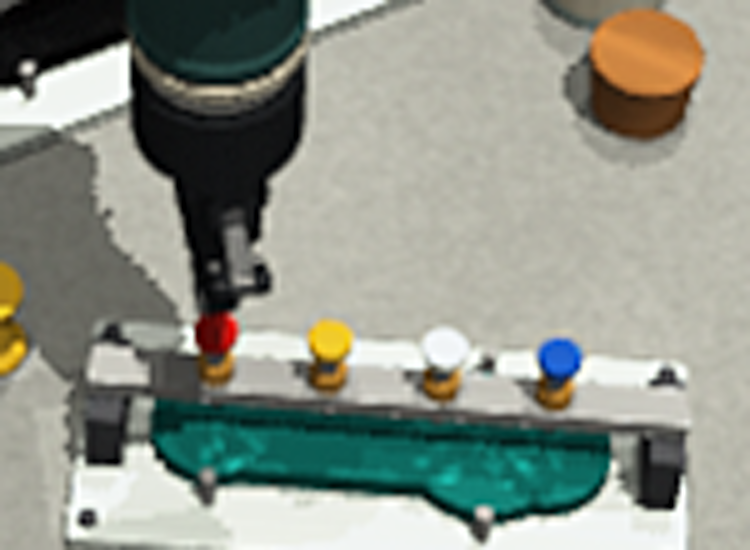

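View pics/top1c.png

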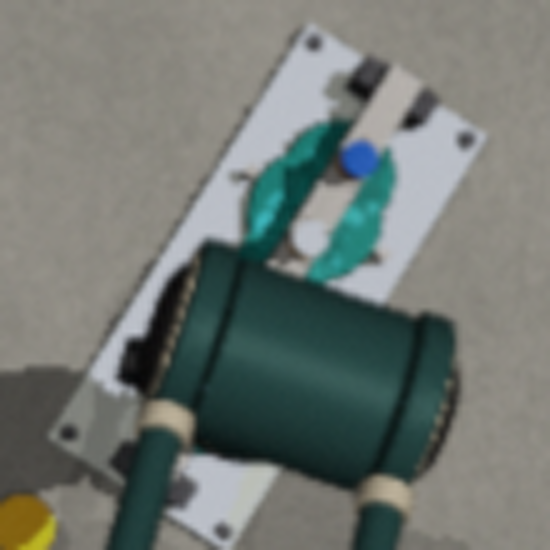

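The fingertip sits just above the red cap at about (218,315) in the side crop, and it looks centred. I'll press in small steps.

Call:
move_arm(steps=[[0,0,5,0,0],[0,0,10,0,0],[0,0,15,0,0],[0,0,18,0,0],[0,0,20,0,0],[0,0,22,0,0],[0,0,24,0,0],[0,0,24,0,0],[0,0,24,0,0]])

```text
time: 3.7
tool_pos: [0.4561, -0.1219, 0.0973]
tcp_rot: [0.429, 3.112, -0.0]
wrist_force: [-0.7, -0.2, 1.1]
width: 0.0
```

Call:
move_arm(steps=[[0,0,1,0,0],[0,0,2,0,0],[0,0,3,0,0],[0,0,4,0,0],[0,0,5,0,0],[0,0,6,0,0],[0,0,7,0,0],[0,0,7,0,0],[0,0,7,0,0]])

```text
time: 4.6
tool_pos: [0.4563, -0.1219, 0.0904]
tcp_rot: [0.429, 3.112, -0.0]
wrist_force: [0.8, -0.8, 2.5]
width: 0.001
```

```bash
python3 - <<'E'
from h import *
for i in range(4):
    c=grab('side','side2'); s=bot.read_state(); print(s['tool_pos'],s['wrist_force'])
im=c['pixels'][...,::-1]
cv2.imwrite('pics/side2c.png',cv2.resize(im[250:330,270:420],None,fx=5,fy=5,interpolation=cv2.INTER_CUBIC))
E
```

```text
[ 0.45629024 -0.12193965  0.0903633 ] [ 1.31690616 -0.31846904  2.20090213]
[ 0.45628759 -0.12192371  0.09036544] [-0.14910913 -0.161647    2.0964138 ]
[ 0.45625196 -0.12189585  0.09035479] [-0.75519576 -1.0139943   1.5740062 ]
[ 0.45626502 -0.12193202  0.09037002] [0.78989344 0.06502046 2.06270507]
```

View pics/side2c.png

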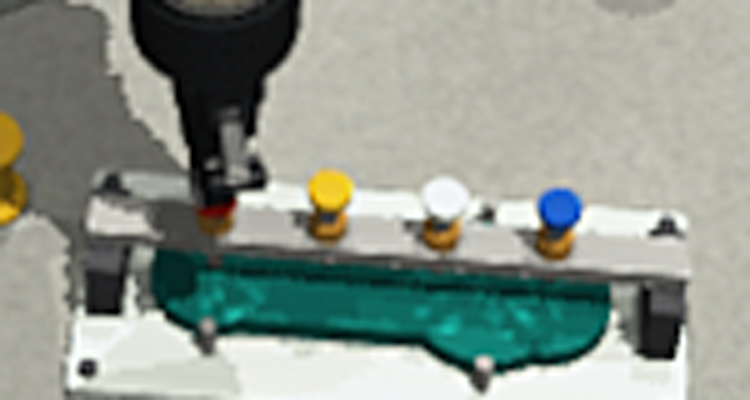

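Call:
move_arm(steps=[[0,0,0.5,0,0],[0,0,1,0,0],[0,0,1.5,0,0],[0,0,1.5,0,0],[0,0,1.5,0,0]])

```text
time: 5.3
tool_pos: [0.4563, -0.1219, 0.0889]
tcp_rot: [0.429, 3.112, -0.0]
wrist_force: [1.5, -0.8, 3.1]
width: 0.001
```

Call:
move_arm(steps=[[0,0,-10,0,0],[0,0,-45,0,0],[0,0,-45,0,0],[-40,-11,-45,0,0],[-80,-22,-45,0,0],[-120,-33,-45,0,0],[-157,-44,-45,0,0],[-157,-44,-45,0,0],[-157,-44,-33,0,0],[-157,-44,-33,0,0],[-157,-44,-33,0,0]])

```text
time: 6.4
tool_pos: [0.5932, -0.2055, 0.1204]
tcp_rot: [-0.428, -3.109, -0.001]
wrist_force: [0.4, 0.5, 0.4]
width: 0.0
```

```bash
cat > look.py <<'E'
import sys
from h import *
c=grab('side',sys.argv[1])
im=c['pixels'][...,::-1]
cv2.imwrite('pics/%sc.png'%sys.argv[1],cv2.resize(im[250:330,270:420],None,fx=5,fy=5,interpolation=cv2.INTER_CUBIC))
s=bot.read_state(); print(s['tool_pos'],s['wrist_force'],s['tcp_rot'])
E
python3 look.py side3
```

```text
[ 0.59377397 -0.20574752  0.12119225] [ 0.12786872  0.44842096 -0.58814187] [-4.27888531e-01 -3.11047993e+00 -7.59493513e-04]
```

View pics/side3c.png

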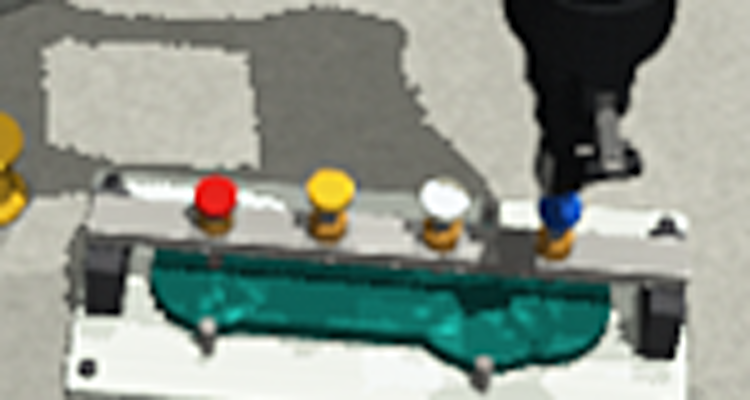

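The red cap has dropped by about 14 crop px, which is roughly 11 mm. The tip is now over the blue cap at (560,195). Pressing the toe next.

Call:
move_arm(steps=[[0,0,5,0,0],[0,0,10,0,0],[0,0,15,0,0],[0,0,18,0,0],[0,0,20,0,0],[0,0,22,0,0],[0,0,24,0,0],[0,0,26,0,0],[0,0,28,0,0],[0,0,29,0,0],[0,0,30,0,0],[0,0,31,0,0],[0,0,32,0,0],[0,0,32.5,0,0],[0,0,32.5,0,0],[0,0,32.5,0,0]])

```text
time: 8.05
tool_pos: [0.5953, -0.2067, 0.0893]
tcp_rot: [-0.429, -3.112, 0.0]
wrist_force: [-1.3, 0.7, 1.5]
width: 0.002
```

Call:
move_arm(steps=[[0,0,0.5,0,0],[0,0,0.8,0,0],[0,0,0.8,0,0],[0,0,-10,0,0],[0,0,-44,0,0],[0,0,-44,0,0],[20,6,-44,0,0],[52,15,-44,0,0],[52,15,-44,0,0],[52,15,-32,0,0],[52,15,-32,0,0],[52,15,-32,0,0]])

```text
time: 9.25
tool_pos: [0.5497, -0.1785, 0.1206]
tcp_rot: [-0.429, -3.112, -0.0]
wrist_force: [0.7, -0.2, 0.4]
width: 0.002
```

```bash
python3 look.py side4
```

```text
[ 0.54991968 -0.17858896  0.12096584] [-0.48360213 -0.60608412 -0.16959671] [-4.29090148e-01 -3.11212252e+00  2.46874045e-05]
```

View pics/side4c.png

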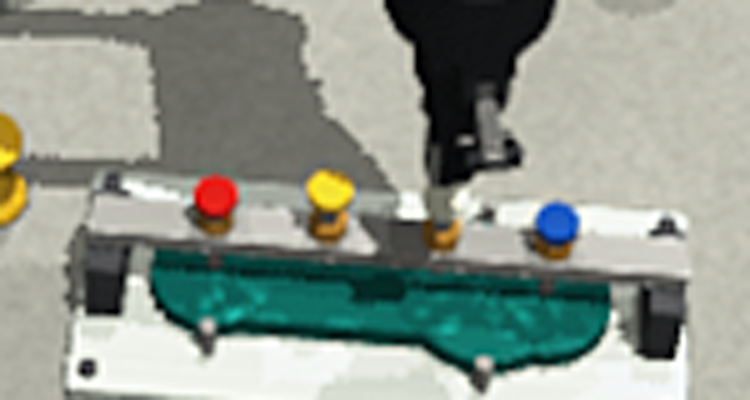

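The blue cap is down at (557,222), from 208 before. The tip is over the white cap at (445,190). Pressing the ball next.

Call:
move_arm(steps=[[0,0,5,0,0],[0,0,10,0,0],[0,0,15,0,0],[0,0,18,0,0],[0,0,20,0,0],[0,0,22,0,0],[0,0,24,0,0],[0,0,26,0,0],[0,0,28,0,0],[0,0,29,0,0],[0,0,30,0,0],[0,0,31,0,0],[0,0,32,0,0],[0,0,32.5,0,0],[0,0,32.5,0,0]])

```text
time: 10.8
tool_pos: [0.5493, -0.1782, 0.0888]
tcp_rot: [-0.429, -3.112, 0.0]
wrist_force: [-1.3, 1.3, 3.3]
width: -0.002
```

Call:
move_arm(steps=[[0,0,-10,0,0],[0,0,-50,0,0],[0,0,-90,0,0],[0,0,-130,0,0],[100,0,-130,0,0],[100,0,-130,0,0],[100,150,-130,0,0],[100,250,-130,0,0],[100,250,-130,0,0],[100,250,-130,0,0],[100,250,-130,0,0],[100,250,-130,0,0]])

```text
time: 12.0
tool_pos: [0.5221, 0.095, 0.2197]
tcp_rot: [0.419, 3.111, 0.005]
wrist_force: [0.4, -0.3, -0.0]
width: -0.003
```

```bash
python3 look.py side5; python3 - <<'E'
from h import *
c=grab('top','top5')
E
```

```text
[0.52135391 0.0923501  0.21938928] [ 0.33381348 -1.04991433 -0.14774318] [4.20601195e-01 3.11194174e+00 9.27314568e-04]
```

View pics/side5c.png

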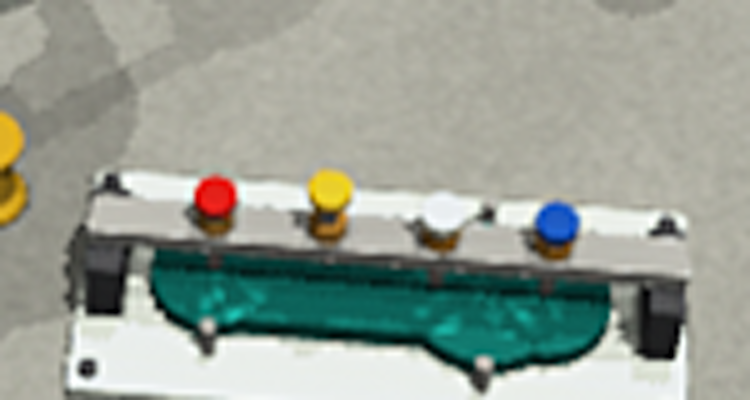

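View pics/side5.png

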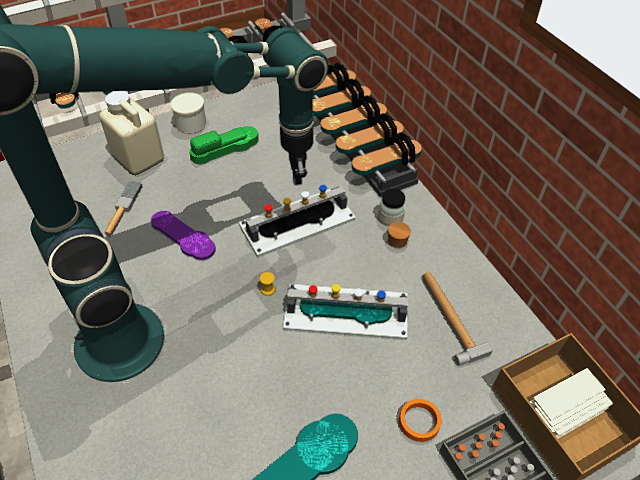

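View pics/top5.png

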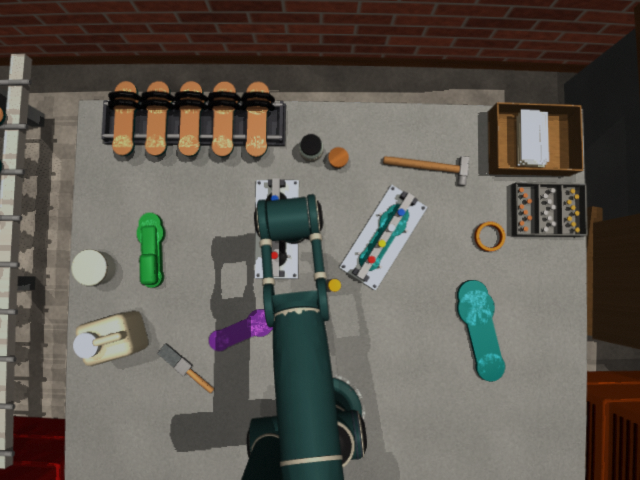

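Red, white and blue are down by about 14–16 crop px, and yellow (330,190) hasn't moved. The black jig's pins are still up and nothing else has shifted. The arm is clear at z = 0.22 m.

```bash
python3 -c "
from workcell import bot
print(bot.finish_job())"
```

```text
the job is handed in; nothing more can be done
None
```

I pressed the red heel, blue toe and white ball pins on the teal jig, in that order, with the shut fingertips, and handed the job in at about 12 s. Each press took the fingertips to about 89 mm above the table. The wrist force readings at the bottom of the presses were 1.5–3.3 N.

- **Pressed pins:** in the last side picture the three caps sit about 14–16 enlarged pixels lower than before. That is roughly 10–12 mm, well past half way.
- **Everything else:** the yellow waist pin and the black jig's pins look still up. The soles and other objects look unmoved, and the arm was clear of everything.
- **Disagreements:** the two cameras' pin positions differed by about 4–5 mm, so I used their average. The tip looked centred on each cap before each press. No check failed.

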